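# Set the sample hopper's gate half open over its pan

## Robot

A 6-joint arm with a two-finger parallel gripper is mounted at the origin on the work surface. World frame = base frame: x ahead of the robot, y to its left, z up, the work surface at z = 0. Lengths are in m, angles in rad, forces in N, time in s.
With the tool pointing down it reaches from about 0.325 to 0.775 m from the base axis. Payload 5.5 kg.
Tool frame: the origin (TCP) lies midway between the tips of the shut fingers; the grasp point (between the pads) lies 19 mm behind it; z points along the fingers, y is the direction in which the jaws open and shut (so a half turn about z gives the same grasp; the last joint's range is limited). The gripper opens to 85 mm and grips with 20 to 120 N. Pads are 22 mm wide; open, the fingers measure 114 mm over their backs; the gripper's body (76 mm by 85 mm) begins 54 mm behind the grasp point. The pads swing forward as they close: fully open they stand 13 mm farther back than shut.
Start: joints at [1.258, 0.091, 1.231, -0, 1.82, -0.057], TCP at [0.152, 0.58, 0.231] pointing down, gripper open.
Joint ranges: [-2.87, 2.87], [-0.86, 2.18], [0.17, 2.46], [-1.51, 4.65], [0.06, 2.69], [-2.65, 2.65]. Speed limits (rad/s): [2.57, 2.57, 3.01, 3.14, 3.14, 3.14].

## Interface

Orientations are given as a rotation vector (axis times angle).
In Python, from station import * gives the robot as it stands. The module is installed in compiled form; this text tells all that it offers.
- The arm moves only by the tool jog_arm, never from a script. Its argument "plan" is a list of rows, each an object with "delta_rot": the turn, a rotation vector about the world's x, y, z in rad, a list of three; "travel": the shift along the world's x, y, z in mm, a list of three; "fingers": the closure, from 0 (fully open) to 1 (shut). In form: [{"delta_rot": [rx, ry, rz], "travel": [x, y, z], "fingers": fingers}, ...]. A call has 1 to 10 rows; each row is the pose to reach, as a shift and turn from the pose measured when the call began; what a row does not reach only later rows make up. A row lasts 1/10 s, in which the tool goes at most 50 mm and 8.59 degrees, less where a joint would pass 70% of its speed; a pose out of reach is approached as far as the arm can. A call with a gripper value outside its range is refused whole. The fingers move at their own pace and stop on an object; the grip force is fixed at half the most. Time passes only in rows, so rows that repeat a pose let the fingers close. It gives the time, the measured TCP pose, the force and the opening at its end, in the units of the state.
- read_state(): the state, without advancing time (a new reading comes with each control period).
- capture(name): name is "scene" or "top" or "wrist"; returns (picture, depth): 480x640x3 uint8, red, green, blue; 480x640 float32, m along the optical axis (not along the pixel's ray), 0 where there is no reading.
- camera_info(name): a dict with "fx", "fy", "cx", "cy" (pixels), "dist_coeffs" ([k1, k2, p1, p2, k3] as OpenCV has them; the pictures are not rectified), "rvec" (rotation vector, rad) and "tvec" (3), from world to camera coordinates, as OpenCV has them. Camera axes: x right, y down, z forward; pixel columns grow to the right and rows downward; lengths in m; the calibration is good to about 2 mm. A picture is of the moment at which its call begins: read the wrist's pose just before it. camera_info takes no time and is no camera call; for the wrist camera it gives the pose at the moment of the call.
- close_job(): hands the job in, once; it reports no verdict.
Trained networks look in the newest picture that a camera, given by its name, has taken for a name from the list of things; names that differ only in an ending like _2 or _b are one class to them, and where a whole thing is asked for, a point or a joint stands for the part that bears it (a point fixed in the world has none). Each returns a list of dicts, best first, with "p" (0 to 1); they miss things now and then, are a little off and sometimes report something else, mostly with a low value. They report only what shows in the picture. A call takes as long as a camera call. They do not tell look-alikes from the thing itself.
- spot_in(camera, label): "at" ([column, row] in pixels, amid what is visible of it).
- spot_point(camera, label): "at" ([column, row] in pixels: a listed point, or the origin of a listed thing).
The state is a dict: "time": time; "joint_positions": joint angles; "joint_vel": joint speeds; "tau": joint torques, N m; "eef_pos": TCP position; "tcp_rot": TCP orientation; "ft_force": force on the tool from outside, world axes, zero at the start; "torque": the same for the moment, N m; "grip_width": opening from 0.0 (shut) to 1.0 (fully open).
Only numpy, scipy, OpenCV 4.12 (cv2) and the standard library are available. Lean on these libraries where they do the work, as an engineer would, in place of code of your own. Each camera call takes 0.05 s, during which the arm holds its last target.

## Task

Get the empty seed hopper ready for the next sample: push the sample pan along the table, without lifting it, until the hopper's outlet is over the middle of the pan. Then push the gate's thumb plate all the way in with the fingertips and let it go, so that it springs back onto its catch and stays latched half open. Leave the other things on the table where they are.

Things in the scene. Friction and masses are not known exactly. Their poses are not given: they have to be found in the camera images.
- hopper: Bench seed hopper, fixed: clear funnel, 158 mm (x) by 118 mm (y), 118 to 289 mm above the table, in a dark red frame. Origin on the table straight below the centre of the outlet; x points to its column, y to the gate's thumb plate, z up. Turned up to 0.25 rad. The gate's steel runners lie 83 to 110 mm above the table, y = -56 to +114 mm, within 55 mm of x = 0.
- column (a point): Foot of the hopper's red column, 30 mm square and 304 mm high, 135 mm behind the outlet (hopper's x), on a foot plate 12 mm high (hopper's x = +102 to +212 mm, y = -100 to +100 mm).
- outlet (a point): Centre of the hopper's outlet, an opening about 50 mm square that looks down onto the table from 83 mm above it.
- pan_center (a point): Centre, half-way up, of the sample pan: empty open aluminium pan, 120 (x) by 200 (y) by 35 mm high, walls 3 mm, 0.2 to 0.42 kg, loose on the table (friction about 0.6). It starts 70 to 120 mm from its place, towards the hopper's -y, up to 15 mm off in x and 0.12 rad askew of the hopper; nothing stands between.
- gate (a joint): Travel of the gate, a sprung slide, along the hopper's -y: 0 shut (start), 0.050 m fully in at its stop. The spring returns it with about 5 N at 0, 9 N at the stop; up to 4 N more while its pin lifts the catch. Released from beyond about 0.028 it returns only until its pin meets the catch, and stays at about 0.025 (half open); released earlier it shuts.
- thumb_plate (a point): Middle of the outer face of the gate's thumb plate, the face to push towards the hopper's -y; moves with the gate. Upright steel plate, 64 mm wide along the hopper's x, 6 mm thick, 96 to 142 mm above the table. When shut this face is 171 mm from the outlet's centre along the hopper's +y; the space outside and above it is free.
- catch (a joint): Angle of the drop catch, a small steel hook on a pivot over the gate's slide, between funnel and thumb plate: 0 down (rest and latched), up to about 0.3 rad while the pin passes under it. Sprung down; not to be handled.
- jar: Bystander: low lidded glass jar, diameter 60 mm, 60 mm high; origin under its centre.
- tall_jar: Bystander: lidded glass jar, diameter 66 mm, 110 mm high; origin under its centre.
- dish: Bystander: white seed dish, diameter 88 mm, 18 mm high; origin under its centre.
- tweezers: Bystander: steel tweezers lying flat, 150 mm long along x, 6 mm high; origin near the middle.
- scoop: Bystander: small aluminium seed scoop with wooden grip, lying, 150 mm long along x, 25 mm high; origin near the middle.
- brush: Bystander: flat brush lying along its x, about 200 mm long and 45 mm wide, wooden handle to -x; origin near the middle.
- lens: Bystander: hand lens lying flat, 68 mm diameter, 12 mm high, handle 85 mm long to its -x; origin under the glass.
Not all that is in view belongs to the job. Of the things like the part that bears pan_center, leave any that is blue, pink or yellow; of the rest the larger one is meant.

How it is judged:
By the outcome, as a careful person would: the job done as asked, in the order asked, and still so for the second after the job is handed in, with the robot touching nothing.
It also fails if it takes over 70 s, if anything falls off the work surface, if the arm or the gripper's body presses on something with over 40 N, if the wrist force passes 120 N, or if a joint passes its speed limit or range.

## Working session

There is one attempt and no reset: what is moved stays moved. The work goes in short steps, Python scripts to look and compute and a tool call to move; the robot and the scene stay as the last step left them, time stands still between calls to the robot, and variables do not carry over. Pictures are saved under pics/ and viewed, and the job is handed in when it is done.

Besides the shell and the picture viewer there is one more tool, called after "Request:" by a JSON object that holds its "method" and its "body", one argument or row to a line. jog_arm: Moves the arm, as the interface text tells. Its arguments: {"type":"object","properties":{"plan":{"type":"array","items":{"type":"object","properties":{"delta_rot":{"type":"array","items":{"type":"number"}},"travel":{"type":"array","items":{"type":"number"}},"fingers":{"type":"number"}}}}},"required":["plan"]}

```bash
mkdir -p pics; cat > h.py <<'E'
from station import *
import numpy as np, cv2
def save(n,img): cv2.imwrite('pics/'+n+'.png',cv2.cvtColor(img,cv2.COLOR_RGB2BGR))
def cam(n):
    c=camera_info(n);K=np.array([[c['fx'],0,c['cx']],[0,c['fy'],c['cy']],[0,0,1.]])
    R=cv2.Rodrigues(np.array(c['rvec'],float))[0];t=np.array(c['tvec'],float).ravel()
    return K,np.array(c['dist_coeffs'],float),R,t
def ray(n,px):
    K,d,R,t=cam(n);u=cv2.undistortPoints(np.array(px,float).reshape(-1,1,2),K,d).reshape(-1,2)
    D=np.c_[u,np.ones(len(u))]@R; return -R.T@t,D   # D has unit depth
def onz(n,px,z):
    C,D=ray(n,px); return C+D*((z-C[2])/D[:,2])[:,None]
def dep(n,px,depth):
    C,D=ray(n,px); px=np.array(px).reshape(-1,2).round().astype(int)
    return C+D*depth[px[:,1],px[:,0]][:,None]
def proj(n,P):
    K,d,R,t=cam(n); return cv2.projectPoints(np.array(P,float).reshape(-1,1,3),cv2.Rodrigues(R)[0],t,K,d)[0].reshape(-1,2)
def cloud(n,depth):
    H,W=depth.shape; v,u=np.mgrid[:H,:W]; C,D=ray(n,np.c_[u.ravel(),v.ravel()])
    return (C+D*depth.ravel()[:,None]).reshape(H,W,3)
E
python3 - <<'E'
from h import *
np.set_printoptions(precision=4,suppress=True)
for n in ['scene','top']:
    im,d=capture(n); save(n+'0',im); np.save(n+'0.npy',d)
    print(n,-cam(n)[2].T@cam(n)[3])
    for l in ['pan_center','outlet','thumb_plate','column']:
        r=spot_point(n,l)
        for k in r[:3]: print(l,k, dep(n,k['at'],d))
print(read_state())
E
```

```text
scene [ 1.3007 -0.3678  0.9813]
pan_center {'at': [413.5, 176.9], 'p': 0.88} [[0.318  0.5488 0.003 ]]
pan_center {'at': [145.6, 291.1], 'p': 0.87} [[ 0.3692 -0.4066 -0.0018]]
pan_center {'at': [320.4, 203.6], 'p': 0.77} [[0.518  0.0647 0.2265]]
outlet {'at': [343.8, 246.2], 'p': 0.95} [[0.5816 0.0994 0.1128]]
thumb_plate {'at': [395.2, 213.0], 'p': 0.94} [[0.5569 0.2804 0.1327]]
column {'at': [369.0, 297.0], 'p': 0.98} [[0.6952 0.1126 0.0155]]
column {'at': [422.9, 271.9], 'p': 0.62} [[0.7128 0.2733 0.0436]]
top [0.4199 0.0871 1.378 ]
pan_center {'at': [334.9, 245.7], 'p': 0.97} [[0.542  0.0046 0.0048]]
pan_center {'at': [253.8, 345.8], 'p': 0.9} [[0.3    0.2011 0.0022]]
pan_center {'at': [449.1, 199.4], 'p': 0.83} [[ 0.6588 -0.282  -0.0014]]
outlet {'at': [284.8, 242.9], 'p': 0.9} [[0.5401 0.1244 0.098 ]]
outlet {'at': [211.6, 236.4], 'p': 0.68} [[0.5499 0.2834 0.1449]]
thumb_plate {'at': [211.6, 237.0], 'p': 0.8} [[0.5491 0.2843 0.1394]]
column {'at': [287.7, 189.9], 'p': 0.79} [[0.6366 0.1148 0.2344]]
{'time': 0.5, 'joint_positions': array([ 1.2583,  0.0911,  1.2307, -0.    ,  1.8198, -0.0567]), 'joint_vel': array([-0.0004, -0.0004, -0.0006, -0.002 , -0.0018, -0.0013]), 'tau': array([ -0.0014, -45.7911, -41.7655,  -0.0002,   0.0011,   0.    ]), 'eef_pos': array([0.1518, 0.5805, 0.2313]), 'tcp_rot': array([ 0.4007,  3.1159, -0.0001]), 'ft_force': array([ 0.1834, -0.548 ,  0.3475]), 'torque': array([-0.0158,  0.0003,  0.0192]), 'grip_width': 0.9935027725899841}
```

View pics/scene0.png

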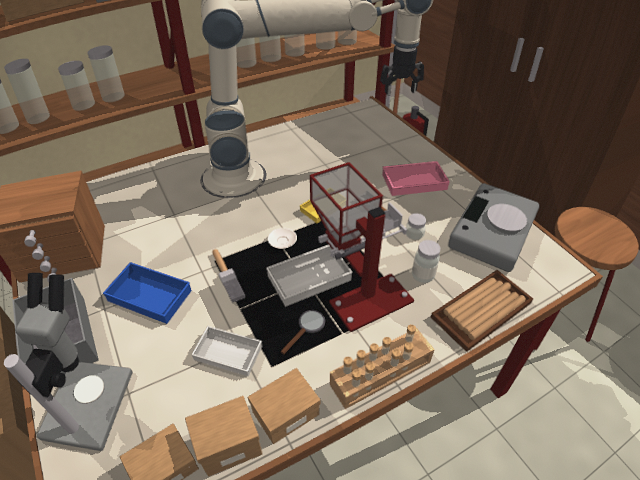

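View pics/top0.png

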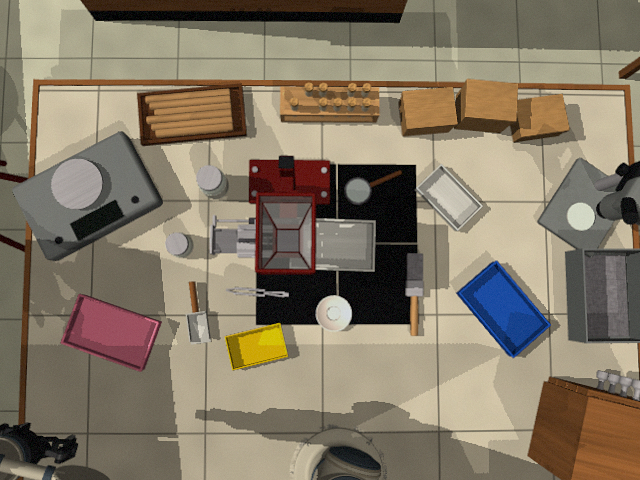

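```bash
python3 - <<'E'
from h import *
im=cv2.imread('pics/top0.png')[150:290,190:400]; cv2.imwrite('pics/topz.png',cv2.resize(im,None,fx=3.8,fy=3.8,interpolation=cv2.INTER_CUBIC))
im=cv2.imread('pics/scene0.png')[150:350,230:480]; cv2.imwrite('pics/scz.png',cv2.resize(im,None,fx=3,fy=3,interpolation=cv2.INTER_CUBIC))
np.set_printoptions(precision=4,suppress=True)
for n in ['top','scene']:
    P=cloud(n,np.load(n+'0.npy')).reshape(-1,3)
    def sel(z0,z1,x0,x1,y0,y1):
        m=(P[:,2]>z0)&(P[:,2]<z1)&(P[:,0]>x0)&(P[:,0]<x1)&(P[:,1]>y0)&(P[:,1]<y1); return P[m]
    for nm,b in dict(foot=(.009,.016,.6,.85,-.05,.3),pan=(.031,.04,.4,.62,-.12,.25),plate=(.098,.141,.45,.65,.24,.33),funnel=(.283,.3,.4,.64,0,.25)).items():
        Q=sel(*b); print(n,nm,len(Q)); 
        if len(Q)>8: print(cv2.minAreaRect(Q[:,:2].astype(np.float32)*1000), Q.mean(0), Q.min(0),Q.max(0))
E
```

```text
top foot 1899
((724.912109375, 125.57023620605469), (359.2666015625, 233.0994415283203), 86.2483139038086) [0.7117 0.1107 0.0121] [ 0.6017 -0.05    0.009 ] [0.8495 0.3    0.016 ]
top pan 362
((543.8271484375, -19.910797119140625), (140.94534301757812, 124.78741455078125), 88.74143981933594) [ 0.5442 -0.0376  0.0351] [ 0.4809 -0.091   0.031 ] [0.6067 0.0518 0.04  ]
top plate 556
((557.7727661132812, 264.27496337890625), (47.63587188720703, 87.85481262207031), 88.7260513305664) [0.5528 0.2676 0.1076] [0.5143 0.2401 0.098 ] [0.6022 0.288  0.1409]
top funnel 1094
((544.7371215820312, 117.20663452148438), (117.94159698486328, 157.73617553710938), 89.52313232421875) [0.5432 0.1167 0.2879] [0.4657 0.0581 0.2831] [0.6232 0.1766 0.2952]
scene foot 2040
((707.2373657226562, 125.65436553955078), (402.6116027832031, 175.518798828125), 65.48947143554688) [0.7063 0.1096 0.0116] [ 0.601  -0.0494  0.009 ] [0.8495 0.2982 0.016 ]
scene pan 317
((547.7610473632812, 11.853668212890625), (203.77503967285156, 124.65325164794922), 87.9836654663086) [ 0.5562 -0.0058  0.0338] [ 0.4827 -0.0908  0.031 ] [0.6132 0.1134 0.0395]
scene plate 290
((560.8994140625, 265.21502685546875), (47.47352600097656, 88.72875213623047), 89.48323822021484) [0.5581 0.2773 0.1141] [0.5167 0.2412 0.098 ] [0.6054 0.2889 0.1405]
scene funnel 476
((548.1177978515625, 116.37690734863281), (160.38894653320312, 119.86637878417969), 0.4181296229362488) [0.5545 0.1147 0.2859] [0.4678 0.057  0.283 ] [0.6282 0.1768 0.29  ]
```

View pics/topz.png

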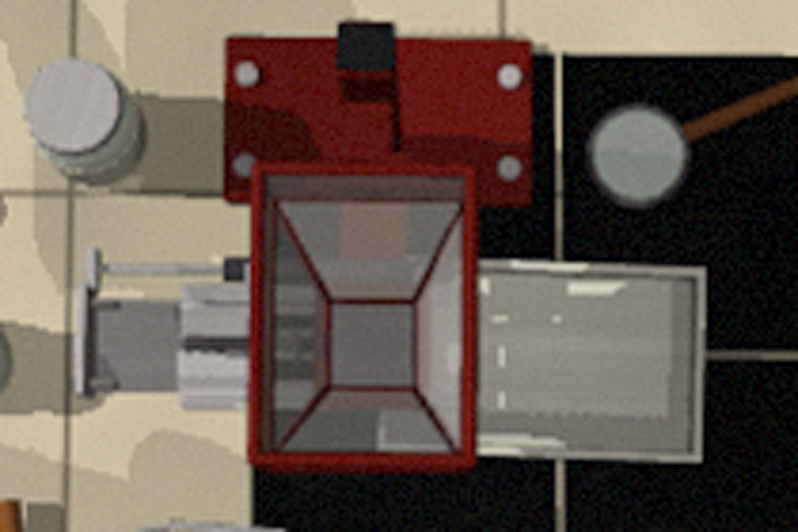

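View pics/scz.png

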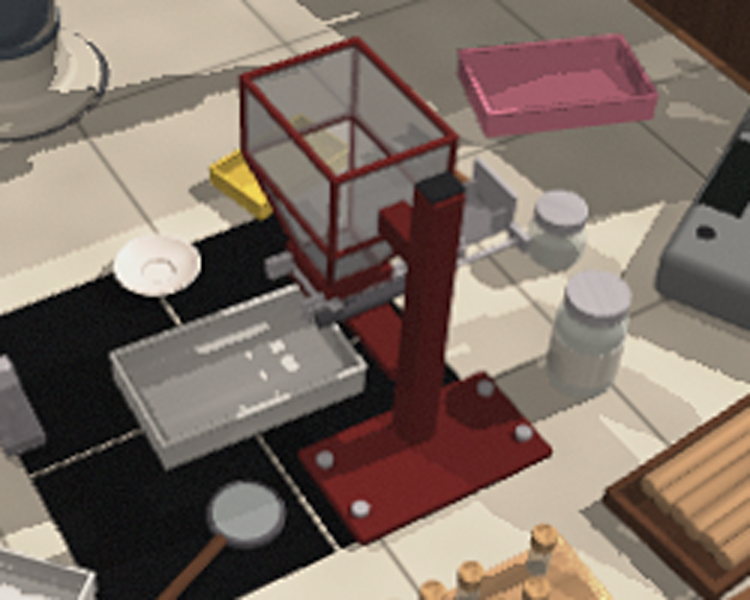

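Request:
{"method": "jog_arm", "body": {
  "plan": [
    {"travel": [19,-38,17],"delta_rot": [0,0,-0.12],"fingers": 0.25},
    {"travel": [38,-77,34],"delta_rot": [0,0,-0.24],"fingers": 0.25},
    {"travel": [56,-115,51],"delta_rot": [0,0,-0.36],"fingers": 0.25},
    {"travel": [75,-154,68],"delta_rot": [0,0,-0.48],"fingers": 0.25},
    {"travel": [94,-192,85],"delta_rot": [0,0,-0.6],"fingers": 0.25},
    {"travel": [113,-230,102],"delta_rot": [0,0,-0.72],"fingers": 0.25},
    {"travel": [132,-269,119],"delta_rot": [0,0,-0.84],"fingers": 0.25},
    {"travel": [150,-307,136],"delta_rot": [0,0,-0.96],"fingers": 0.25},
    {"travel": [169,-346,153],"delta_rot": [0,0,-1.08],"fingers": 0.25},
    {"travel": [188,-384,169],"delta_rot": [0,0,-1.2],"fingers": 0.25}
  ]
}}

```text
time: 1.5
eef_pos: [0.34, 0.1948, 0.4015]
tcp_rot: [2.095, 2.34, 0.002]
ft_force: [0.7, 0.4, -0.4]
grip_width: 0.75
```

```bash
python3 - <<'E'
from h import *
from scipy.spatial.transform import Rotation as Ro
np.set_printoptions(precision=4,suppress=True)
# refine pan / hopper fits by RANSAC-ish line fits
for n in ['top','scene']:
    img=cv2.cvtColor(cv2.imread(f'pics/{n}0.png'),cv2.COLOR_BGR2RGB).reshape(-1,3).astype(int)
    P=cloud(n,np.load(n+'0.npy')).reshape(-1,3)
    red=(img[:,0]>60)&(img[:,0]>2.2*img[:,1])
    m=red&(P[:,2]>.006)&(P[:,2]<.018)&(P[:,0]>.6)&(P[:,0]<.8)&(P[:,1]>-.02)&(P[:,1]<.25)
    r=cv2.minAreaRect(P[m][:,:2].astype(np.float32)*1000);print(n,'foot',m.sum(),r)
    m=(P[:,2]>.033)&(P[:,2]<.037)&(P[:,0]>.4)&(P[:,0]<.65)&(P[:,1]>-.12)&(P[:,1]<.15)
    Q=P[m]
    for nm,mm,ax in [('xlo',(Q[:,0]<.5)&(Q[:,1]<.05),1),('xhi',(Q[:,0]>.59)&(Q[:,1]<.05),1),('end',(Q[:,1]<-.075)&(Q[:,0]<.59)&(Q[:,0]>.5),0)]:
        q=Q[mm]
        if len(q)>5: print(nm,len(q),np.polyfit(q[:,ax],q[:,1-ax],1))
s=read_state();print(s['time'],s['eef_pos'],s['tcp_rot'],s['grip_width'],s['joint_positions'])
R=Ro.from_rotvec(s['tcp_rot']).as_matrix();print(R)
E
```

```text
top foot 1712 ((700.7579345703125, 117.14900207519531), (197.2747039794922, 107.02303314208984), 89.6153335571289)
xlo 83 [0.0107 0.4854]
xhi 87 [0.052  0.6033]
end 49 [-0.0401 -0.0655]
scene foot 2054 ((703.3862915039062, 115.42426300048828), (198.29222106933594, 112.46477508544922), 89.32223510742188)
xlo 39 [0.0086 0.4892]
xhi 62 [0.0751 0.6062]
end 33 [-0.0245 -0.0734]
1.5 [0.34   0.1948 0.4015] [2.0952 2.3401 0.0022] 0.7496693489521887 [ 0.4334 -0.3458  1.3184 -0.      2.1674  0.323 ]
[[-0.1101  0.9939  0.0014]
 [ 0.9939  0.1101  0.0006]
 [ 0.0005  0.0015 -1.    ]]
```

Request:
{"method": "jog_arm", "body": {
  "plan": [
    {"travel": [8,-47,0],"delta_rot": [0,0,-0.04],"fingers": 0.25},
    {"travel": [16,-94,0],"delta_rot": [0,0,-0.08],"fingers": 0.25},
    {"travel": [24,-141,0],"delta_rot": [0,0,-0.119],"fingers": 0.25},
    {"travel": [30,-188,0],"delta_rot": [0.06,0.004,-0.119],"fingers": 0.25},
    {"travel": [35,-235,0],"delta_rot": [0.12,0.007,-0.119],"fingers": 0.25},
    {"travel": [69,-260,-30],"delta_rot": [0.18,0.011,-0.119],"fingers": 0.25},
    {"travel": [103,-280,-60],"delta_rot": [0.24,0.014,-0.119],"fingers": 0.25},
    {"travel": [137,-300,-90],"delta_rot": [0.3,0.018,-0.119],"fingers": 0.25},
    {"travel": [171,-312,-120],"delta_rot": [0.3,0.018,-0.119],"fingers": 0.25},
    {"travel": [205,-320,-150],"delta_rot": [0.3,0.018,-0.119],"fingers": 0.25}
  ]
}}

```text
time: 2.5
eef_pos: [0.546, -0.1272, 0.2494]
tcp_rot: [-2.072, -2.046, -0.312]
ft_force: [0.8, -0.3, 1.1]
grip_width: 0.748
```

```bash
python3 - <<'E'
from h import *
from scipy.spatial.transform import Rotation as Ro
np.set_printoptions(precision=4,suppress=True)
for n in ['scene','wrist']:
    im,d=capture(n); save(n+'1',im)
s=read_state();print(s['time'],s['eef_pos'],s['tcp_rot'],s['grip_width'],s['joint_positions'])
print(Ro.from_rotvec(s['tcp_rot']).as_matrix())
E
```

```text
2.6 [ 0.546  -0.1259  0.2427] [-2.065  -2.0388 -0.3047] 0.7493994888247952 [-0.4515  0.0758  1.2546  0.2905  1.9419 -0.3506]
[[ 0.0141  0.9999 -0.0091]
 [ 0.9535 -0.0107  0.3011]
 [ 0.301  -0.0129 -0.9535]]
```

View pics/scene1.png

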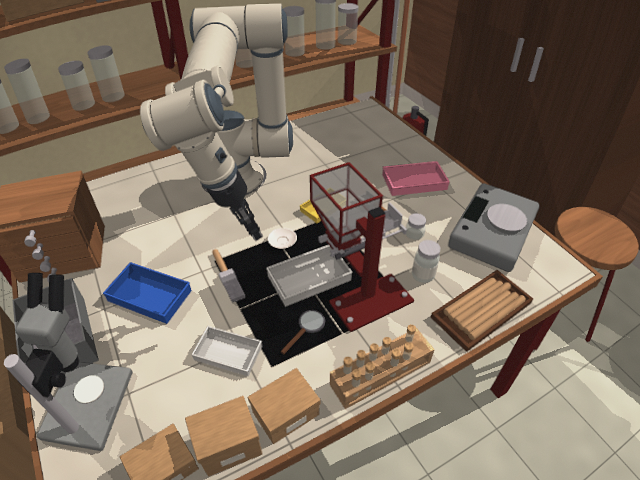

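View pics/wrist1.png

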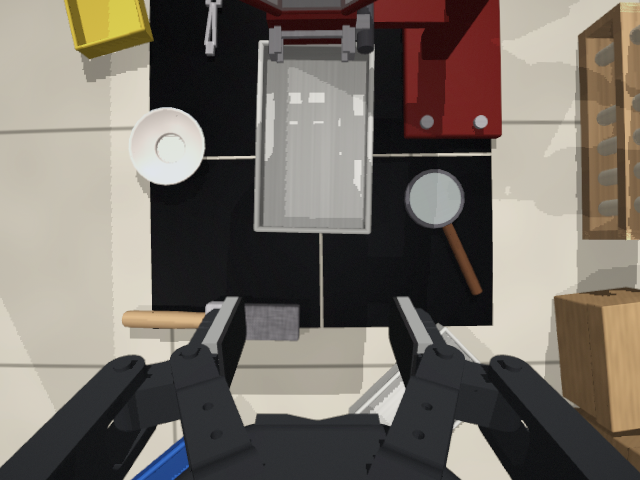

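Request:
{"method": "jog_arm", "body": {
  "plan": [
    {"travel": [0,4,-45],"fingers": 0.25},
    {"travel": [0,6,-90],"fingers": 0.25},
    {"travel": [0,8,-135],"fingers": 0.25},
    {"travel": [-1,9,-180],"fingers": 0.25},
    {"travel": [-1,10,-210],"fingers": 0.25},
    {"travel": [-1,10,-225],"fingers": 0.25},
    {"travel": [-1,10,-228],"fingers": 0.25},
    {"travel": [-1,10,-228],"fingers": 0.25}
  ]
}}

```text
$.plan[0]: bad value
```

```bash
python3 - <<'E'
from h import *
np.set_printoptions(precision=4,suppress=True)
for n in ['wrist','top']:
    im,d=capture(n); save(n+'2',im)
s=read_state();print(s['time'],s['eef_pos'],s['ft_force'],s['tcp_rot'])
E
```

```text
2.7 [ 0.5448 -0.1252  0.2498] [ 0.1509 -0.0438  1.3501] [-2.0675 -2.0467 -0.3098]
```

View pics/wrist2.png

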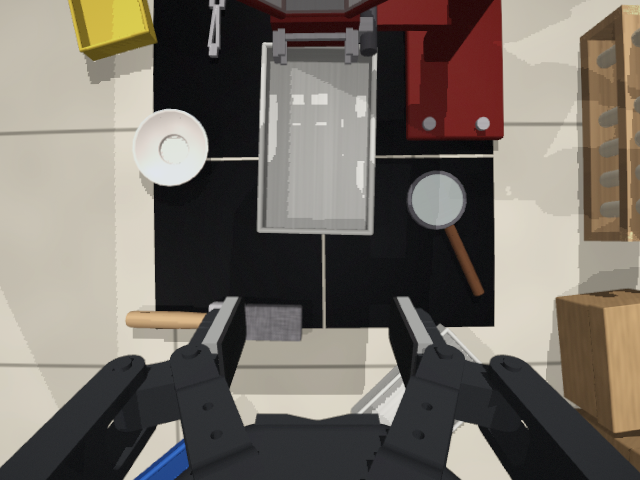

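View pics/top2.png

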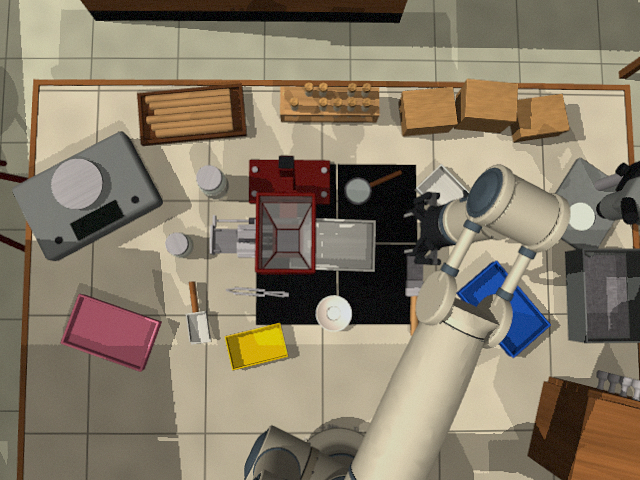

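Request:
{"method": "jog_arm", "body": {
  "plan": [
    {"delta_rot": [0,0,0],"travel": [0,4,-45],"fingers": 0.25},
    {"delta_rot": [0,0,0],"travel": [0,6,-90],"fingers": 0.25},
    {"delta_rot": [0,0,0],"travel": [0,8,-135],"fingers": 0.25},
    {"delta_rot": [0,0,0],"travel": [0,9,-180],"fingers": 0.25},
    {"delta_rot": [0,0,0],"travel": [0,10,-210],"fingers": 0.25},
    {"delta_rot": [0,0,0],"travel": [0,10,-225],"fingers": 0.25},
    {"delta_rot": [0,0,0],"travel": [0,10,-232],"fingers": 0.25},
    {"delta_rot": [0,0,0],"travel": [0,10,-232],"fingers": 0.25}
  ]
}}

```text
time: 3.5
eef_pos: [0.5455, -0.1154, 0.0195]
tcp_rot: [-2.068, -2.048, -0.311]
ft_force: [-0.5, 0.5, -0.8]
grip_width: 0.754
```

```bash
python3 - <<'E'
from h import *
np.set_printoptions(precision=4,suppress=True)
for n in ['wrist']:
    im,d=capture(n); save(n+'3',im)
s=read_state();print(s['time'],s['eef_pos'],s['ft_force'],s['tcp_rot'])
E
```

```text
3.55 [ 0.5459 -0.1156  0.0202] [ 0.0594 -0.1872  0.1364] [-2.069  -2.0493 -0.3122]
```

View pics/wrist3.png

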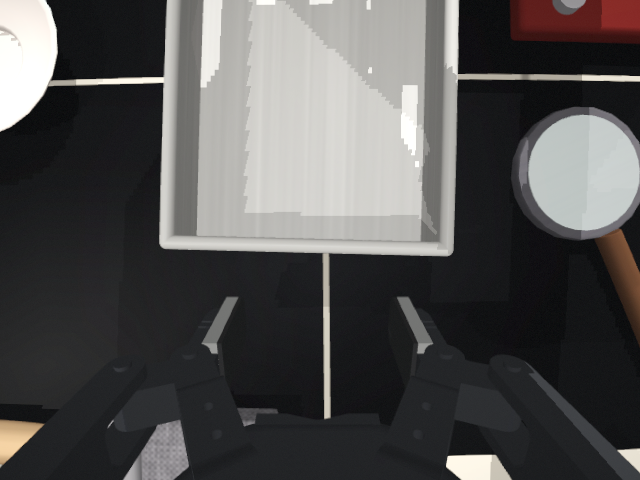

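Request:
{"method": "jog_arm", "body": {
  "plan": [
    {"delta_rot": [0,0,0],"travel": [0,3,-7],"fingers": 0.25},
    {"delta_rot": [0,0,0],"travel": [0,8,-7],"fingers": 0.25},
    {"delta_rot": [0,0,0],"travel": [0,15,-7],"fingers": 0.25},
    {"delta_rot": [0,0,0],"travel": [0,23,-7],"fingers": 0.25},
    {"delta_rot": [0,0,0],"travel": [0,31,-7],"fingers": 0.25},
    {"delta_rot": [0,0,0],"travel": [0,39,-7],"fingers": 0.25},
    {"delta_rot": [0,0,0],"travel": [0,47,-7],"fingers": 0.25},
    {"delta_rot": [0,0,0],"travel": [0,55,-7],"fingers": 0.25},
    {"delta_rot": [0,0,0],"travel": [0,63,-7],"fingers": 0.25},
    {"delta_rot": [0,0,0],"travel": [0,70,-7],"fingers": 0.25}
  ]
}}

```text
time: 4.55
eef_pos: [0.546, -0.045, 0.0133]
tcp_rot: [-2.069, -2.05, -0.312]
ft_force: [-0.4, -2.5, 2.2]
grip_width: 0.749
```

```bash
cat > pan.py <<'E'
from h import *
import sys
np.set_printoptions(precision=4,suppress=True)
k=sys.argv[1]
for n in ['wrist','top','scene']:
    im,d=capture(n); save(n+k,im); np.save(n+k+'.npy',d)
    P=cloud(n,d).reshape(-1,3); 
    m=(P[:,2]>.032)&(P[:,2]<.038)&(P[:,0]>.45)&(P[:,0]<.64)&(P[:,1]>-.12)&(P[:,1]<.25); Q=P[m]
    print(n,len(Q),Q.min(0)[:2] if len(Q) else '',Q.max(0)[:2] if len(Q) else '')
    r=cv2.minAreaRect(Q[:,:2].astype(np.float32)*1000) if len(Q)>5 else None; print(r)
s=read_state();print(s['time'],s['eef_pos'],s['ft_force'],s['tcp_rot'])
E
python3 pan.py 4
```

```text
wrist 14380 [ 0.4779 -0.0621] [0.603 0.088]
((540.23193359375, 12.800834655761719), (148.87445068359375, 124.63101196289062), 89.25332641601562)
top 191 [ 0.481 -0.047] [0.6018 0.0518]
((541.219482421875, 2.2632484436035156), (96.29804992675781, 122.28598022460938), 88.72896575927734)
scene 150 [ 0.4816 -0.0585] [0.6085 0.1177]
((545.323974609375, 30.789569854736328), (176.47596740722656, 126.62006378173828), 88.73311614990234)
4.7 [ 0.5456 -0.0447  0.0128] [0.2824 0.2255 0.1988] [-2.0671 -2.0494 -0.312 ]
```

View pics/wrist4.png

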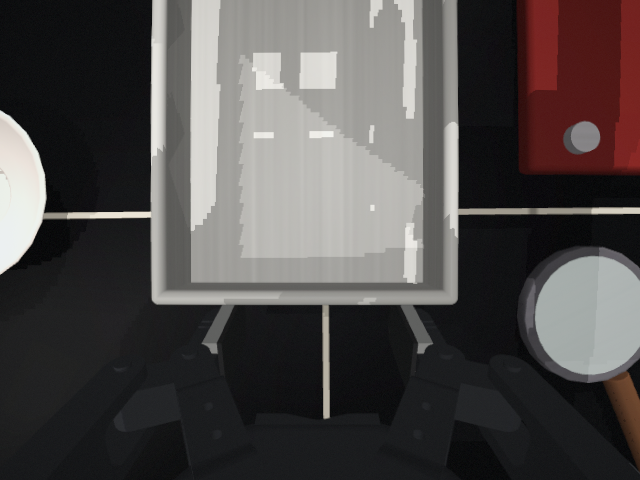

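View pics/scene4.png

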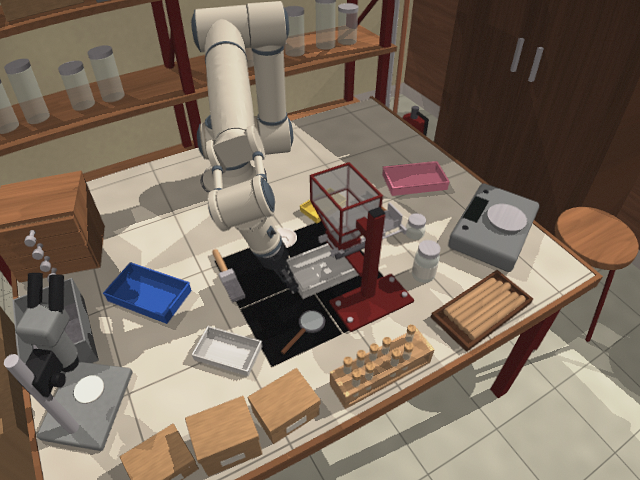

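```bash
python3 - <<'E'
from h import *
np.set_printoptions(precision=4,suppress=True)
print(onz('wrist',[[152,303],[457,304],[190,303],[420,304]],.027))
print(onz('wrist',[[152,300],[457,300],[152,50],[457,50]],.035))
# foot corner check: plate +? visible corner bottom-left at (519,171)
print('foot',onz('wrist',[[519,171]],.012))
im=cv2.imread('pics/top4.png')[190:290,230:440]; cv2.imwrite('pics/topz4.png',cv2.resize(im,None,fx=3.8,fy=3.8,interpolation=cv2.INTER_CUBIC))
E
```

```text
[[ 0.4748 -0.0379  0.027 ]
 [ 0.6038 -0.0392  0.027 ]
 [ 0.4911 -0.038   0.027 ]
 [ 0.5882 -0.039   0.027 ]]
[[ 0.4787 -0.0352  0.035 ]
 [ 0.6006 -0.036   0.035 ]
 [ 0.4794  0.0652  0.035 ]
 [ 0.6015  0.0637  0.035 ]]
foot [[0.6393 0.0195 0.012 ]]
```

View pics/topz4.png

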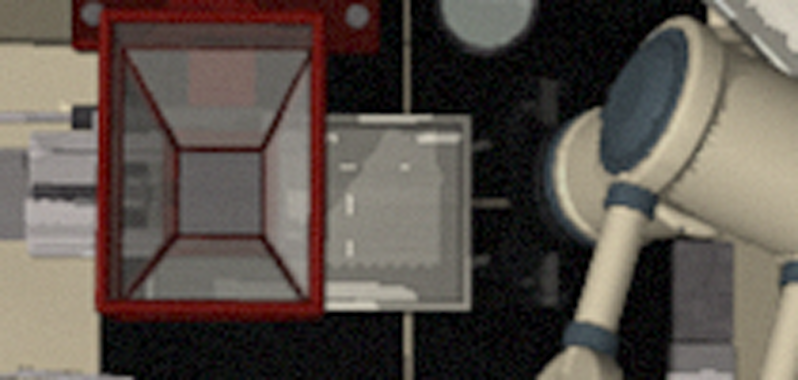

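Request:
{"method": "jog_arm", "body": {
  "plan": [
    {"delta_rot": [0,0,0],"travel": [0,6,0],"fingers": 0.25},
    {"delta_rot": [0,0,0],"travel": [0,13,0],"fingers": 0.25},
    {"delta_rot": [0,0,0],"travel": [0,20,0],"fingers": 0.25},
    {"delta_rot": [0,0,0],"travel": [0,27,0],"fingers": 0.25},
    {"delta_rot": [0,0,0],"travel": [0,34,0],"fingers": 0.25},
    {"delta_rot": [0,0,0],"travel": [0,40,0],"fingers": 0.25},
    {"delta_rot": [0,0,0],"travel": [0,45,0],"fingers": 0.25},
    {"delta_rot": [0,0,0],"travel": [0,50,0],"fingers": 0.25},
    {"delta_rot": [0,0,0],"travel": [0,50,0],"fingers": 0.25}
  ]
}}

```text
time: 5.6
eef_pos: [0.5455, 0.0062, 0.0128]
tcp_rot: [-2.066, -2.05, -0.312]
ft_force: [0.2, 0.0, 0.4]
grip_width: 0.751
```

```bash
python3 pan.py 5; python3 - <<'E'
import cv2
im=cv2.imread('pics/top5.png')[150:290,200:410]; cv2.imwrite('pics/topz5.png',cv2.resize(im,None,fx=3.8,fy=3.8,interpolation=cv2.INTER_CUBIC))
im=cv2.imread('pics/scene5.png')[150:350,230:480]; cv2.imwrite('pics/scz5.png',cv2.resize(im,None,fx=3,fy=3,interpolation=cv2.INTER_CUBIC))
E
```

```text
wrist 10141 [ 0.478  -0.0119] [0.6021 0.0821]
((540.137451171875, 34.83338165283203), (93.82901763916016, 124.20976257324219), 89.64053344726562)
top 186 [ 0.481  -0.0033] [0.6014 0.2138]
((541.28564453125, 105.2350082397461), (217.11724853515625, 120.39178466796875), 89.97019958496094)
scene 106 [ 0.4819 -0.0103] [0.6086 0.2144]
((544.9708862304688, 102.53573608398438), (224.67315673828125, 125.42634582519531), 89.46751403808594)
5.75 [0.5456 0.0054 0.0129] [0.5315 0.1908 0.2486] [-2.0669 -2.0493 -0.3121]
```

View pics/wrist5.png

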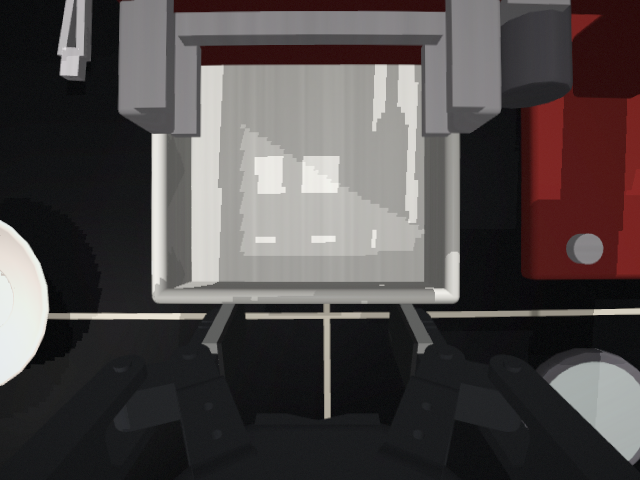

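View pics/topz5.png

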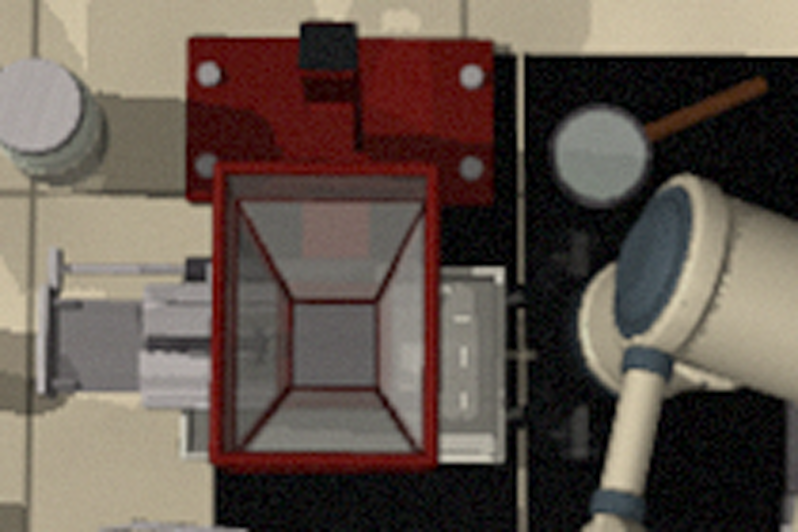

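View pics/scz5.png

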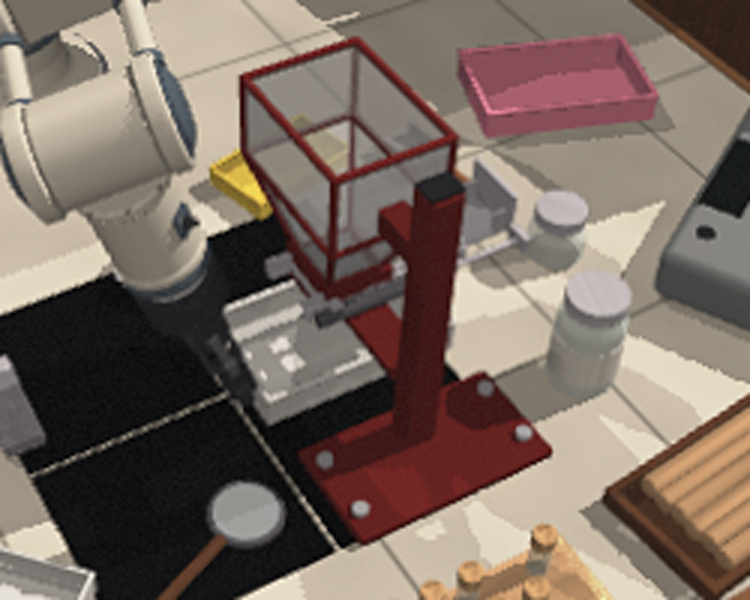

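```bash
python3 - <<'E'
from h import *
np.set_printoptions(precision=4,suppress=True)
w=onz('wrist',[[153,302],[459,301],[152,150],[460,150]],.034);print('pan wrist rim',w)
print('foot wrist',onz('wrist',[[522,279]],.012))
d=np.load('wrist5.npy')
P=cloud('wrist',d)
for px in [(150,120),(184,125),(438,125),(475,120)]: print(px,P[px[1],px[0]])
m=P.reshape(-1,3); m=m[(m[:,2]>.075)&(m[:,2]<.115)&(m[:,1]<.09)&(abs(m[:,0]-.54)<.08)]; print('runner',m.min(0),m.max(0), np.percentile(m[:,0],[1,99]),np.percentile(m[:,1],[1,5]))
s=lambda x,y:[200+x/3.8-.37,150+y/3.8-.37]
print('top pan corners',onz('top',[s(505,267),s(504,463),s(181,459)],.035))
print('top foot corners',onz('top',[s(188,38),s(493,41),s(493,204),s(187,202)],.012))
print('top funnel',onz('top',[s(215,166),s(438,166),s(437,467),s(211,467)],.289))
E
```

```text
pan wrist rim [[0.4786 0.0139 0.034 ]
 [0.6019 0.0135 0.034 ]
 [0.4789 0.0752 0.034 ]
 [0.6026 0.074  0.034 ]]
foot wrist [[0.6406 0.0193 0.012 ]]
(150, 120) [0.5119 0.0635 0.1032]
(184, 125) [0.5154 0.0652 0.0944]
(438, 125) [0.5733 0.0651 0.093 ]
(475, 120) [0.5774 0.0629 0.1029]
runner [ 0.4775 -0.0277  0.075 ] [0.613  0.09   0.1133] [0.4811 0.609 ] [-0.0221 -0.0111]
top pan corners [[0.6016 0.0118 0.035 ]
 [0.4776 0.013  0.035 ]
 [0.4802 0.2152 0.035 ]]
top foot corners [[0.7541 0.2155 0.012 ]
 [0.7529 0.0176 0.012 ]
 [0.6457 0.0181 0.012 ]
 [0.6466 0.2151 0.012 ]]
top funnel [[0.6193 0.1749 0.289 ]
 [0.6196 0.0603 0.289 ]
 [0.4647 0.0611 0.289 ]
 [0.4648 0.1757 0.289 ]]
```

Request:
{"method": "jog_arm", "body": {
  "plan": [
    {"delta_rot": [0,0,0],"travel": [0,2,0],"fingers": 0.25},
    {"delta_rot": [0,0,0],"travel": [0,4,0],"fingers": 0.25},
    {"delta_rot": [0,0,0],"travel": [0,5,0],"fingers": 0.25},
    {"delta_rot": [0,0,0],"travel": [0,5,0],"fingers": 0.25},
    {"delta_rot": [0,0,0],"travel": [0,-10,0],"fingers": 0.25},
    {"delta_rot": [0,0,0],"travel": [0,-40,0],"fingers": 0.25},
    {"delta_rot": [0,0,0],"travel": [0,-80,20],"fingers": 0.25},
    {"delta_rot": [0,0,0],"travel": [0,-110,60],"fingers": 0.25},
    {"delta_rot": [0,0,0],"travel": [0,-120,105],"fingers": 0.25},
    {"delta_rot": [0,0,0],"travel": [-10,-120,150],"fingers": 0.25}
  ]
}}

```text
time: 6.75
eef_pos: [0.5353, -0.1172, 0.1638]
tcp_rot: [-2.07, -2.046, -0.312]
ft_force: [1.2, -0.0, 0.5]
grip_width: 0.751
```

```bash
python3 pan.py 6; python3 - <<'E'
import cv2
im=cv2.imread('pics/top6.png')[150:290,200:410]; cv2.imwrite('pics/topz6.png',cv2.resize(im,None,fx=3.8,fy=3.8,interpolation=cv2.INTER_CUBIC))
E
```

```text
wrist 391 [0.4824 0.0183] [0.6016 0.119 ]
((541.2307739257812, 67.77729797363281), (119.20767974853516, 100.7058334350586), 0.8746368885040283)
top 178 [0.481  0.0154] [0.6015 0.2186]
((541.3411865234375, 116.9716796875), (203.1119842529297, 120.49456024169922), 89.96270751953125)
scene 140 [0.4819 0.0147] [0.6074 0.2165]
((544.6519165039062, 115.59957885742188), (125.51475524902344, 201.75546264648438), 0.023387111723423004)
6.9 [ 0.5369 -0.1165  0.1675] [ 0.3281  0.3019 -0.9849] [-2.072  -2.0544 -0.3175]
```

View pics/wrist6.png

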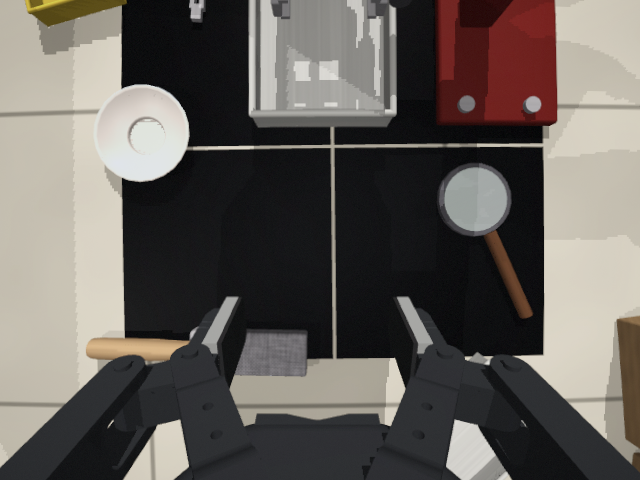

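View pics/topz6.png

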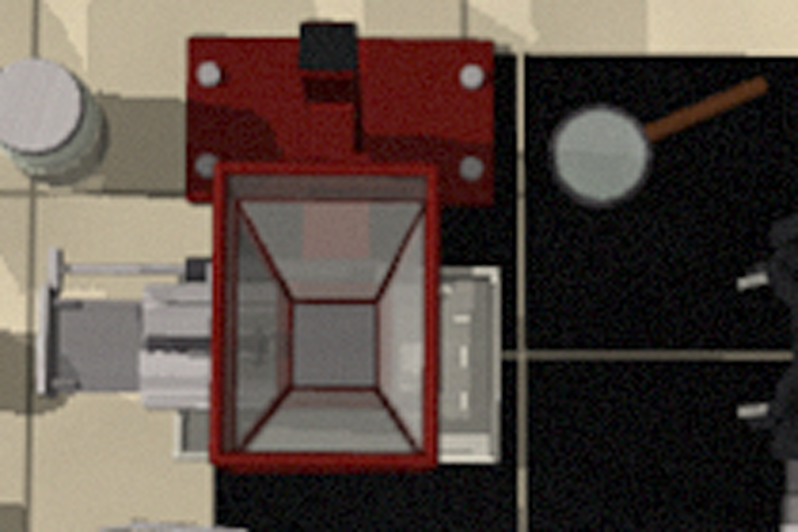

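Request:
{"method": "jog_arm", "body": {
  "plan": [
    {"delta_rot": [0,0,0],"travel": [-10,0,45],"fingers": 1},
    {"delta_rot": [0,0,0],"travel": [-30,0,90],"fingers": 1},
    {"delta_rot": [0,0,0],"travel": [-55,0,130],"fingers": 1},
    {"delta_rot": [-0.06,0,0],"travel": [-80,0,175],"fingers": 1},
    {"delta_rot": [-0.12,0,0],"travel": [-100,0,215],"fingers": 1},
    {"delta_rot": [-0.18,0,0],"travel": [-115,20,245],"fingers": 1},
    {"delta_rot": [-0.24,0,0],"travel": [-115,65,250],"fingers": 1},
    {"delta_rot": [-0.3,0,0],"travel": [-115,113,250],"fingers": 1},
    {"delta_rot": [-0.36,0,0],"travel": [-115,160,250],"fingers": 1},
    {"delta_rot": [-0.42,0,0],"travel": [-115,208,250],"fingers": 1}
  ]
}}

```text
time: 7.9
eef_pos: [0.4217, 0.0927, 0.4166]
tcp_rot: [2.162, 2.146, -0.125]
ft_force: [0.9, -1.4, -0.8]
grip_width: -0.001
```

Request:
{"method": "jog_arm", "body": {
  "plan": [
    {"delta_rot": [-0.04,0,0],"travel": [0,47,0],"fingers": 1},
    {"delta_rot": [-0.08,0,0],"travel": [0,94,0],"fingers": 1},
    {"delta_rot": [-0.12,0,0],"travel": [0,141,0],"fingers": 1},
    {"delta_rot": [-0.16,0,0],"travel": [0,188,0],"fingers": 1},
    {"delta_rot": [-0.18,0,0],"travel": [10,230,0],"fingers": 1},
    {"delta_rot": [-0.18,0,0],"travel": [45,245,-20],"fingers": 1},
    {"delta_rot": [-0.18,0,0],"travel": [80,245,-50],"fingers": 1},
    {"delta_rot": [-0.18,0,0],"travel": [115,245,-80],"fingers": 1},
    {"delta_rot": [-0.18,0,0],"travel": [127,245,-110],"fingers": 1},
    {"delta_rot": [-0.18,0,0],"travel": [127,245,-140],"fingers": 1}
  ]
}}

```text
time: 8.9
eef_pos: [0.5506, 0.3367, 0.2714]
tcp_rot: [2.062, 2.046, -0.314]
ft_force: [0.1, 0.8, -0.0]
grip_width: 0.001
```

```bash
python3 - <<'E'
from h import *
from scipy.spatial.transform import Rotation as Ro
np.set_printoptions(precision=4,suppress=True)
for n in ['wrist','scene']:
    im,d=capture(n); save(n+'7',im); np.save(n+'7.npy',d)
    for l in ['thumb_plate','jar','tall_jar']:
        for k in spot_point(n,l)[:2]: print(n,l,k,dep(n,k['at'],d))
s=read_state();print(s['time'],s['eef_pos'],s['ft_force'],s['grip_width'],s['joint_positions'])
print(Ro.from_rotvec(s['tcp_rot']).as_matrix())
E
```

```text
wrist thumb_plate {'at': [311.5, 222.3], 'p': 0.87} [[0.5417 0.2905 0.121 ]]
wrist tall_jar {'at': [434.7, 154.7], 'p': 0.78} [[0.6654 0.3272 0.0602]]
scene thumb_plate {'at': [393.5, 210.6], 'p': 0.7} [[0.5472 0.2815 0.1336]]
scene jar {'at': [415.0, 230.2], 'p': 0.82} [[0.5632 0.362  0.0344]]
scene tall_jar {'at': [423.7, 274.7], 'p': 0.64} [[0.7169 0.2744 0.0357]]
scene tall_jar {'at': [367.6, 297.3], 'p': 0.46} [[0.6957 0.1076 0.0179]]
9.3 [0.5489 0.3381 0.2797] [-0.6228  0.4517  0.6655] 0.00041563632816862627 [ 0.6296  0.3903  0.8254 -0.286   2.0796  0.5159]
[[ 0.0087  0.9999  0.0113]
 [ 0.955  -0.005  -0.2966]
 [-0.2965  0.0134 -0.9549]]
```

View pics/wrist7.png

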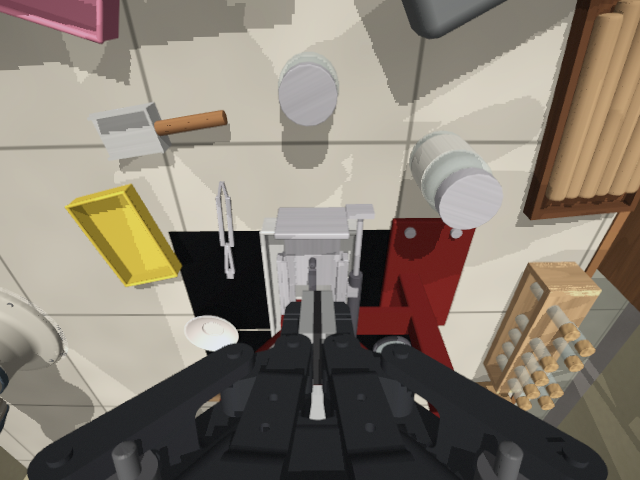

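View pics/scene7.png

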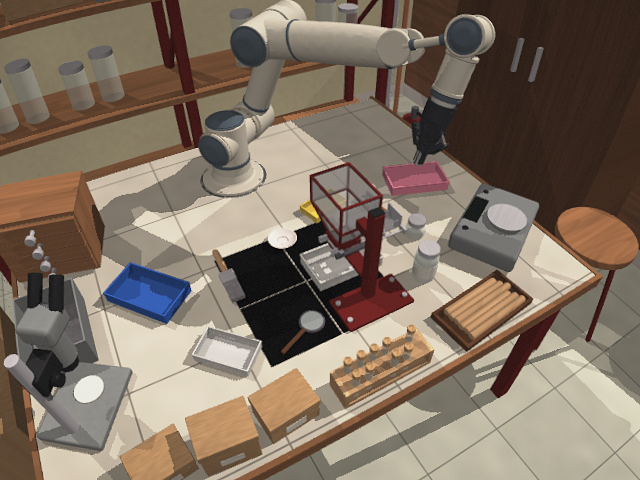

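Request:
{"method": "jog_arm", "body": {
  "plan": [
    {"delta_rot": [0,0,0],"travel": [-3,-5,-40],"fingers": 1},
    {"delta_rot": [0,0,0],"travel": [-5,-10,-80],"fingers": 1},
    {"delta_rot": [0,0,0],"travel": [-5,-16,-120],"fingers": 1},
    {"delta_rot": [0,0,0],"travel": [-5,-18,-150],"fingers": 1},
    {"delta_rot": [0,0,0],"travel": [-5,-18,-162],"fingers": 1},
    {"delta_rot": [0,0,0],"travel": [-5,-18,-162],"fingers": 1}
  ]
}}

```text
time: 9.9
eef_pos: [0.5435, 0.3201, 0.1171]
tcp_rot: [2.061, 2.047, -0.301]
ft_force: [0.1, 0.1, 0.6]
grip_width: 0.001
```

```bash
python3 - <<'E'
from h import *
np.set_printoptions(precision=4,suppress=True)
for n in ['wrist','scene']:
    im,d=capture(n); save(n+'8',im); np.save(n+'8.npy',d)
im=cv2.imread('pics/scene8.png')[130:300,300:500]; cv2.imwrite('pics/scz8.png',cv2.resize(im,None,fx=3.5,fy=3.5,interpolation=cv2.INTER_CUBIC))
s=read_state();print(s['time'],s['eef_pos'],s['ft_force'])
E
```

```text
10.0 [0.5447 0.3208 0.1204] [ 0.6976 -0.5615  1.025 ]
```

View pics/wrist8.png

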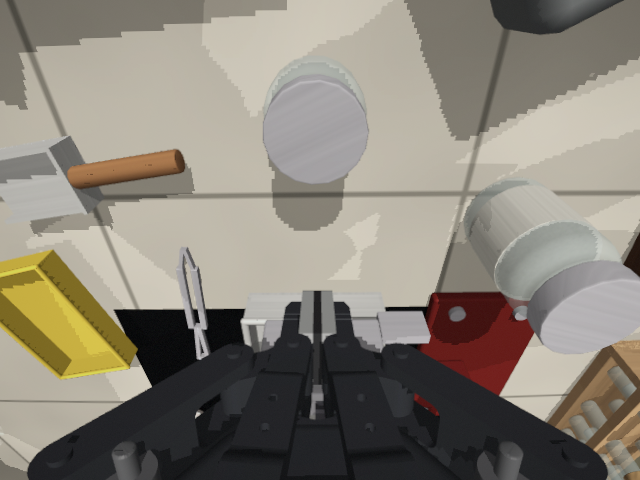

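View pics/scz8.png

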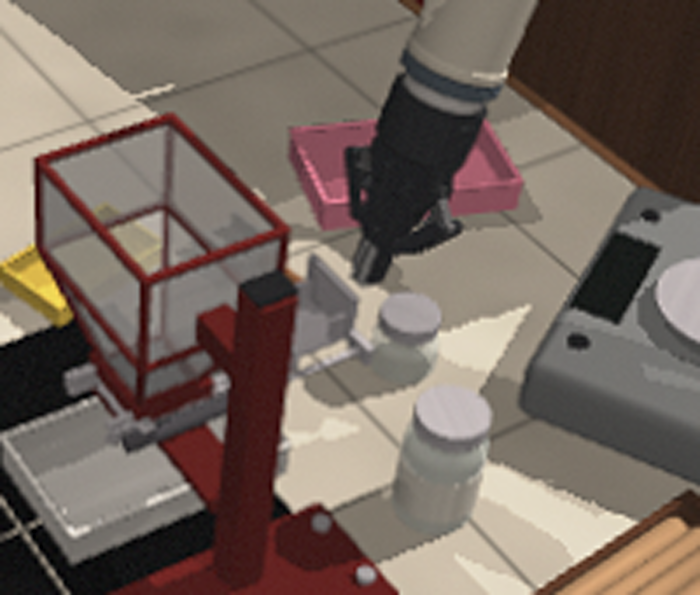

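Request:
{"method": "jog_arm", "body": {
  "plan": [
    {"delta_rot": [0,0,0],"travel": [0,-8,0],"fingers": 1},
    {"delta_rot": [0,0,0],"travel": [0,-15,0],"fingers": 1},
    {"delta_rot": [0,0,0],"travel": [0,-21,0],"fingers": 1},
    {"delta_rot": [0,0,0],"travel": [0,-28,0],"fingers": 1},
    {"delta_rot": [0,0,0],"travel": [0,-35,0],"fingers": 1},
    {"delta_rot": [0,0,0],"travel": [0,-42,0],"fingers": 1},
    {"delta_rot": [0,0,0],"travel": [0,-49,0],"fingers": 1},
    {"delta_rot": [0,0,0],"travel": [0,-56,0],"fingers": 1},
    {"delta_rot": [0,0,0],"travel": [0,-62,0],"fingers": 1},
    {"delta_rot": [0,0,0],"travel": [0,-66,0],"fingers": 1}
  ]
}}

```text
time: 11.0
eef_pos: [0.545, 0.2568, 0.122]
tcp_rot: [2.062, 2.05, -0.285]
ft_force: [0.1, 10.0, 3.8]
grip_width: -0.002
```

```bash
python3 - <<'E'
from h import *
np.set_printoptions(precision=4,suppress=True)
for n in ['scene']:
    im,d=capture(n); save(n+'9',im)
im=cv2.imread('pics/scene9.png')[130:300,300:500]; cv2.imwrite('pics/scz9.png',cv2.resize(im,None,fx=3.5,fy=3.5,interpolation=cv2.INTER_CUBIC))
s=read_state();print(s['time'],s['eef_pos'],s['ft_force'])
E
```

```text
11.05 [0.545  0.2562 0.122 ] [-0.7296  8.3805  2.5885]
```

View pics/scz9.png

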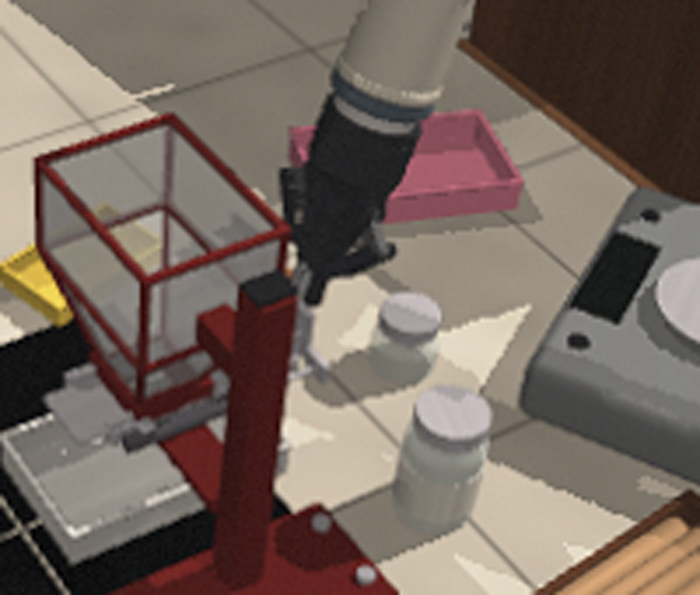

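Request:
{"method": "jog_arm", "body": {
  "plan": [
    {"delta_rot": [0,0,0],"travel": [0,-2,0],"fingers": 1},
    {"delta_rot": [0,0,0],"travel": [0,-4,0],"fingers": 1},
    {"delta_rot": [0,0,0],"travel": [0,-6,0],"fingers": 1},
    {"delta_rot": [0,0,0],"travel": [0,-6,0],"fingers": 1}
  ]
}}

```text
time: 11.45
eef_pos: [0.5449, 0.2521, 0.1221]
tcp_rot: [2.062, 2.053, -0.28]
ft_force: [-0.3, 8.2, -1.6]
grip_width: 0.002
```

Request:
{"method": "jog_arm", "body": {
  "plan": [
    {"delta_rot": [0,0,0],"travel": [0,-2,0],"fingers": 1},
    {"delta_rot": [0,0,0],"travel": [0,-4,0],"fingers": 1},
    {"delta_rot": [0,0,0],"travel": [0,-4,0],"fingers": 1}
  ]
}}

```text
time: 11.75
eef_pos: [0.5449, 0.25, 0.1222]
tcp_rot: [2.062, 2.058, -0.274]
ft_force: [0.8, 7.8, -1.4]
grip_width: -0.004
```

Request:
{"method": "jog_arm", "body": {
  "plan": [
    {"delta_rot": [0,0,0],"travel": [0,-3,0],"fingers": 1},
    {"delta_rot": [0,0,0],"travel": [0,-6,0],"fingers": 1},
    {"delta_rot": [0,0,0],"travel": [0,-6,0],"fingers": 1}
  ]
}}

```text
time: 12.05
eef_pos: [0.5449, 0.2488, 0.1224]
tcp_rot: [2.063, 2.067, -0.261]
ft_force: [1.8, 18.5, -2.6]
grip_width: 0.001
```

Request:
{"method": "jog_arm", "body": {
  "plan": [
    {"delta_rot": [0,0,0],"travel": [0,20,0],"fingers": 1},
    {"delta_rot": [0,0,0],"travel": [0,50,0],"fingers": 1},
    {"delta_rot": [0,0,0],"travel": [0,80,5],"fingers": 1},
    {"delta_rot": [0,0,0],"travel": [0,90,40],"fingers": 1},
    {"delta_rot": [0,0,0],"travel": [0,90,85],"fingers": 1},
    {"delta_rot": [0,0,0],"travel": [0,90,130],"fingers": 1},
    {"delta_rot": [0,0,0],"travel": [0,90,160],"fingers": 1},
    {"delta_rot": [0,0,0],"travel": [0,90,160],"fingers": 1}
  ]
}}

```text
time: 12.85
eef_pos: [0.5457, 0.3388, 0.2896]
tcp_rot: [2.064, 2.065, -0.246]
ft_force: [0.3, -0.0, 0.9]
grip_width: 0.004
```

```bash
python3 pan.py 10; python3 - <<'E'
from h import *
np.set_printoptions(precision=4,suppress=True)
for n in ['scene','wrist','top']:
    d=np.load(n+'10.npy')
    try:
        for k in spot_point(n,'thumb_plate')[:2]: print(n,k,dep(n,k['at'],d))
    except Exception as e: print(e)
    P=cloud(n,d).reshape(-1,3); m=P[(P[:,2]>.12)&(P[:,2]<.143)&(abs(P[:,0]-.545)<.03)&(P[:,1]>.2)&(P[:,1]<.31)]
    if len(m): print(n,len(m),np.percentile(m[:,1],[2,50,98]))
im=cv2.imread('pics/scene10.png')[130:300,300:500]; cv2.imwrite('pics/scz10.png',cv2.resize(im,None,fx=3.5,fy=3.5,interpolation=cv2.INTER_CUBIC))
im=cv2.imread('pics/top10.png')[150:290,200:410]; cv2.imwrite('pics/topz10.png',cv2.resize(im,None,fx=3.8,fy=3.8,interpolation=cv2.INTER_CUBIC))
E
```

```text
wrist 345 [0.478 0.036] [0.5962 0.2221]
((536.9362182617188, 128.53219604492188), (186.29733276367188, 117.253173828125), 89.4247055053711)
top 179 [0.481  0.0154] [0.6016 0.2185]
((541.3847045898438, 116.93547821044922), (203.04029846191406, 120.53406524658203), 89.94916534423828)
scene 124 [0.482  0.0141] [0.6072 0.2163]
((544.392822265625, 115.13999938964844), (125.0806884765625, 202.06004333496094), 0.13416418433189392)
13.0 [0.5449 0.3384 0.2816] [-0.751  -0.5939  0.0343] [ 2.0632  2.0671 -0.262 ]
scene {'at': [390.9, 217.3], 'p': 0.94} [[0.563  0.2619 0.1295]]
scene {'at': [413.8, 230.2], 'p': 0.71} [[0.5602 0.36   0.0329]]
scene 74 [0.2572 0.2599 0.2639]
wrist {'at': [311.5, 241.3], 'p': 0.92} [[0.5418 0.2646 0.1126]]
wrist 753 [0.26   0.2646 0.2656]
top {'at': [222.7, 239.2], 'p': 0.6} [[0.4199 0.0871 1.378 ]]
top 143 [0.2012 0.2575 0.2634]
```

View pics/wrist10.png

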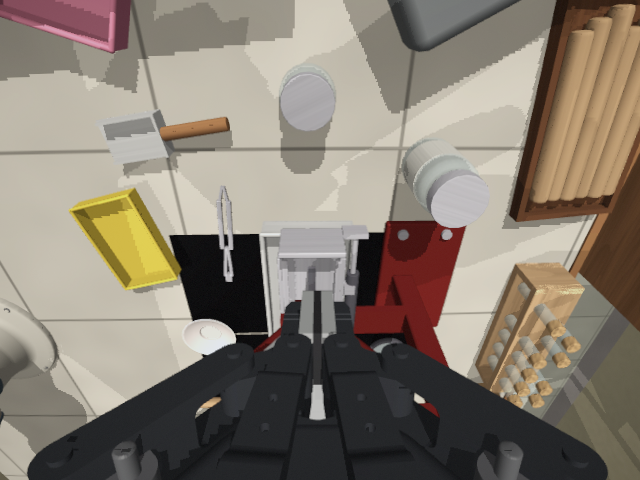

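View pics/scz10.png

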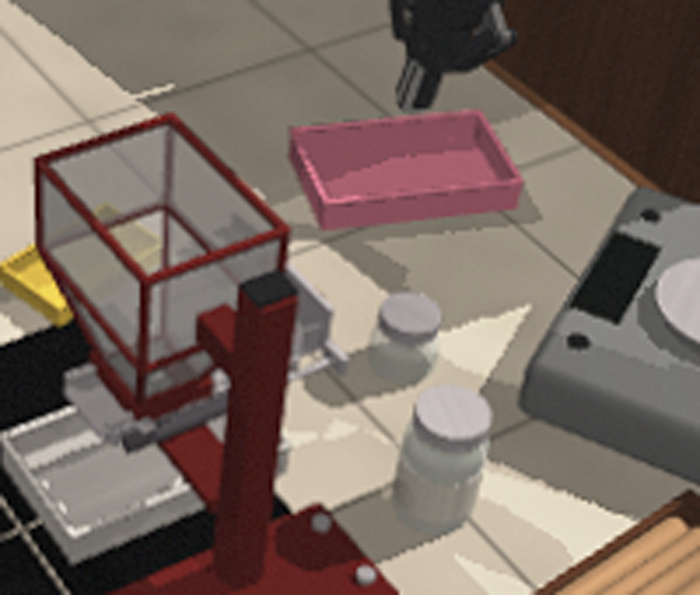

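View pics/topz10.png

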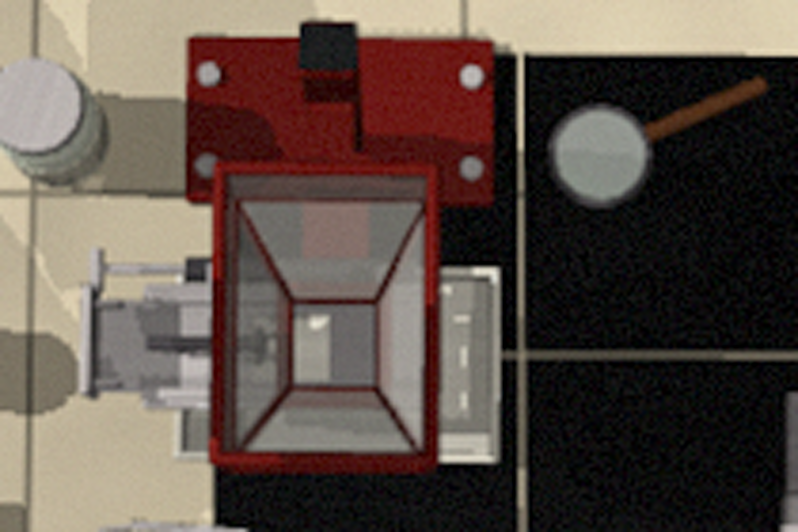

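```bash
python3 -c "
from station import *
print(close_job())"
```

```text
the job is handed in; nothing more can be done
None
```

The job is handed in: the pan sits under the outlet and the gate is latched half open. The robot's clock read about 13 s at the last check.

- **Pan:** I pushed the larger aluminium pan along the table with both fingertips against its end wall, then backed off. The last camera fits put its centre at about (0.541–0.544, 0.115–0.117) m. The outlet, located from the funnel, the foot plate and the gate runners, is at about (0.542–0.545, 0.117–0.120) m. The error is therefore roughly 1–4 mm, with the pan square to the hopper within about 0.01 rad. The wrist camera and the top camera differed by 2–3 mm on the outlet's y position.
- **Gate:** I pushed the thumb plate with closed fingertips until the force rose from about 8 N to 18.5 N, meaning it was at its stop, then withdrew. The plate face settled at y ≈ 0.265 m, compared with 0.290 m when shut. That is about 25 mm of travel, which matches the latched half-open position, and the top view shows the outlet half open.
- **Other things:** In the pictures the other items looked where they had been, and nothing but the pan and the plate was touched. I did not measure the bystanders again one by one. The gripper was clear of everything at hand-in.
- **Rejected move:** One move was refused because a field was missing. The arm did not move, and I sent it again corrected.

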